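# Clamp a carving block with the hex key

## Robot

A 6-joint arm with a two-finger parallel gripper is mounted at the origin on the work surface. World frame = base frame: x ahead of the robot, y to its left, z up, the work surface at z = 0. Lengths are in m, angles in rad, forces in N, time in s.
With the tool pointing down it reaches from about 0.35 to 0.725 m from the base axis. Payload 6 kg.
Tool frame: the origin (TCP) lies at the very end of the fingers, on their centre line; the grasp point (between the pads) lies 19 mm behind it (arm.pinch_z is the distance from the TCP to the grasp point, in m); y points along the fingers, x is the direction in which the jaws open and shut, and the axes are right-handed (so a half turn about y gives the same grasp; the last joint's range is limited). The gripper opens to 85 mm and grips with 20 to 120 N. Pads are 22 mm wide; open, the fingers measure 114 mm over their backs; the gripper's body (76 mm by 85 mm) begins 54 mm behind the grasp point. The pads swing forward as they close: fully open they stand 13 mm farther back than shut.
Start: joints at [1.564, 0.04, 0.085, 0, -1.615, -0.334], TCP at [0.201, 0.565, 0.231] pointing down, gripper open.
Joint ranges: [-2.56, 2.56], [-1.29, 2.01], [-1.08, 1.49], [-3.29, 1.98], [-2.81, -0.18], [-2.99, 2.99]. Speed limits (rad/s): [2.57, 2.57, 3.01, 3.14, 3.14, 3.14].

## Interface

Orientations are given as a unit quaternion [x, y, z, w].
In Python, from station import arm, snapshot, camera_model gives the robot as it stands.
- The arm moves only by the tool step_arm, never from a script. Its argument "motion" is a list of rows, each a list of 5 numbers: the shift along the tool's x, y, z in m, then the turn about the tool's y in degrees, then the gripper command: -1 is fully open, 1 is shut, values between are in proportion. In form: [[dx, dy, dz, roll, gripper], ...]. A call has 1 to 8 rows; each row shifts and turns the commanded pose from where the row before left it, along the tool's axes as they then stand; what a row does not reach is not made up. A row lasts 1/12 s, in which the tool goes at most 41.7 mm and 7.16 degrees, less where a joint would pass 70% of its speed; a pose out of reach is approached as far as the arm can. A call with a gripper value outside its range is refused whole. The fingers move at their own pace and stop on an object; "force" is the grip in N (left out, the last holds). Time passes only in rows, so rows that do not move let the fingers close. It gives the time, the measured TCP pose, the force and the opening at its end, in the units of the state.
- arm.get_obs(): the state, without advancing time (a new reading comes with each control period).
- snapshot(name): name is "scene" or "top" or "wrist"; returns the picture (480x640x3 uint8, blue, green, red); there is no depth.
- camera_model(name): a dict with "K" (3x3 intrinsics, pixels), "dist" ([k1, k2, p1, p2, k3] as OpenCV has them; the pictures are not rectified), "R" (3x3) and "t" (3): a world point X has camera coordinates R X + t. Camera axes: x right, y down, z forward; pixel columns grow to the right and rows downward; lengths in m; the calibration is good to about 2 mm. A picture is of the moment at which its call begins: read the wrist's pose just before it. camera_model takes no time and is no camera call; for the wrist camera it gives the pose at the moment of the call.
- arm.job_done(): hands the job in, once; it reports no verdict.
The state is a dict: "time_s": time; "qpos": joint angles; "qd": joint speeds; "joint_efforts": joint torques, N m; "tcp_pos": TCP position; "tool_rot": TCP orientation; "ft_force": force on the tool from outside, world axes, zero at the start; "ft_torque": the same for the moment, N m; "gripper_width": finger opening in m.
Only numpy, scipy, OpenCV 4.12 (cv2) and the standard library are available. Lean on these libraries where they do the work, as an engineer would, in place of code of your own. Each camera call takes 0.05 s, during which the arm holds its last target.

## Task

Take the red T-handled hex key out of its wooden holder and use it to clamp the pink carving block in the jig: lower the key gently into the hole in the grey clamp housing, feel for the hidden hex socket by turning the key under light pressure until it drops in, then turn it clockwise until the orange sprung pad holds the block against the wooden fence with its springs about half compressed, never squashed solid. Leave the key standing in the socket and let go; do not force the key, push on the clamp with the gripper, or disturb the gouge, the marker and the stack of blanks.

Things in the scene. Friction and masses are not known exactly. Their poses are not given: they have to be found in the camera images.
- jig: Carving jig fixed to the bench: plywood base 275 x 130 x 15 mm, long along its x. Origin on the bench right under the clamp screw's axis. Round that axis stands a grey clamp housing 56 x 70 mm (x, y), top 59 mm above the bench, with a dark steel funnel collar up to 65 mm, over a vertical hole 24.5 mm in diameter. Block and fence lie on the base towards +x.
- mouth (a point): Centre of the funnel's mouth, 65 mm above the bench. The funnel narrows from 34 mm to 24.5 mm diameter in the top 6 mm; from there the hole goes straight down.
- socket_face (a point): On the hole's axis, 40 mm above the bench (25 mm below the mouth): top face of the clamp screw. Its hex socket is 20 mm across flats, sharp-edged, 17 mm deep (floor 23 mm above the bench). How the hex is turned about the axis is unknown and differs each time (repeats every 60 degrees). Pressing 5 to 10 N is enough; 40 N is too much. z is up.
- screw (a joint): Turn of the clamp screw from its start, rad; 0 at the start (its lower stop), grows clockwise seen from above, up to 2.4. It turns stiffly (about 0.08 N m, a little more as the pad loads up) and stays where it is left. Each rad pushes the jaw 9 mm towards the block (jig +x).
- pad (a joint): How far the orange sprung pad is pushed back towards the aluminium jaw, m: 0 free (8 mm gap bridged by two brass springs), 0.008 squashed solid; 1.2 N per mm. It grows up to about 1.5 mm while the block slides to the fence, then 9 mm per rad of screw. Wanted: about half, 0.0043.
- pad_face (a point): Centre of the pad's front face (90 x 22 mm, orange), which faces jig +x and presses on the block's near end.
- key: T-handled hex key, 260 g, upright in the holder. Origin at the lower tip, z up along the shaft, x along the crossbar. Red crossbar 110 x 18 x 18 mm (x, y, z), centre 95 mm above the tip. Steel hex shaft 19 mm across flats (21.9 over corners) from 5 to 86 mm above the tip; below it a conical nose 5 mm long, 18.6 narrowing to 12 mm wide.
- key_tip (a point): Lower end of the key's nose, on its axis. Fully home in the socket it is about 17 mm below the socket face; while the hex corners still ride on the socket's rim it is only about 5 mm below. Once in, the key has about 6 degrees of free play either way.
- key_bar (a point): Centre of the red crossbar, 95 mm above the tip: the place to grip, across the 18 mm width.
- holder: Fixed light-wood holder 60 x 60 x 45 mm, origin at the centre of its underside, with a 23.5 mm hole 35 mm deep in the middle of its top where the key stands; the key's bar starts with its centre 105 mm above the bench. Lift the key at least 40 mm to clear it.
- block: Pink carving block 100 x 75 x 20 mm, 120 g, lying loose on the jig's base between pad and fence, origin under its centre, long along the jig's x.
- fence: Wooden fence bar 16 x 110 x 24 mm across the jig, fixed, origin at the middle of the lower edge of the face that looks at the block. Its distance differs each time: 3 to 8 mm of closing before the block is nipped.
- gouge: Carving gouge with a pale wooden handle, 160 mm long, 28 mm high, lying on the bench; to be left alone.
- marker: Black and grey marker pen, 122 mm long, 15 mm thick, lying on the bench; to be left alone.
- blank_stack: Small stack of pink blanks, 75 x 50 x 36 mm, on the bench; to be left alone.
Things that resemble listed ones, but are neither listed nor needed, are in the scene too. What is meant by the key is not black, green or white, and is the larger of those in its own colour.

How it is judged:
By the outcome, as a careful person would: the job done as asked, in the order asked, and still so for the second after the job is handed in, with the robot touching nothing.
It also fails if it takes over 58 s, if anything falls off the work surface, if the arm or the gripper's body presses on something with over 40 N, if the wrist force passes 120 N, or if a joint passes its speed limit or range.

## Working session

There is one attempt and no reset: what is moved stays moved. The work goes in short steps, Python scripts to look and compute and a tool call to move; the robot and the scene stay as the last step left them, time stands still between calls to the robot, and variables do not carry over. Pictures are saved under pics/ and viewed, and the job is handed in when it is done.

Besides the shell and the picture viewer there is one more tool, called after "Request:" by a JSON object that holds its "op" and its "data", one argument or row to a line. step_arm: Moves the arm, as the interface text tells. Its arguments: {"type":"object","properties":{"motion":{"type":"array","items":{"type":"array","items":{"type":"number"}}},"force":{"type":"number"}},"required":["motion"]}

```bash
mkdir -p pics; ls; python3 - <<'E'
from station import arm, snapshot, camera_model
import cv2,numpy as np
for n in ["scene","top","wrist"]:
    m=camera_model(n); cv2.imwrite(f"pics/{n}0.png",snapshot(n)); print(n,m["K"],m["dist"],-np.array(m["R"]).T@np.array(m["t"]))
print(arm.get_obs(),arm.pinch_z)
E
```

```text
pics
scene [[462.33198863   0.         325.07040904]
 [  0.         462.33198863 241.26690732]
 [  0.           0.           1.        ]] [-0.12062914  0.          0.          0.          0.        ] [0.88415479 0.48727587 0.75807631]
top [[605.08521371   0.         317.02208199]
 [  0.         605.08521371 234.87673741]
 [  0.           0.           1.        ]] [-0.00073494  0.          0.          0.          0.        ] [0.49683348 0.0747321  1.11829661]
wrist [[359.63076885   0.         320.65749776]
 [  0.         359.63076885 233.79842397]
 [  0.           0.           1.        ]] [-0.07042415  0.          0.          0.          0.        ] [0.27843308 0.53655538 0.37279554]
{'time_s': 0.15, 'qpos': array([ 1.56374385e+00,  4.06955555e-02,  8.40445661e-02, -3.65956878e-04,
       -1.61548245e+00, -3.33719649e-01]), 'qd': array([-9.04012310e-06, -1.15818778e-03,  3.04484676e-03,  1.56450328e-03,
        2.34636034e-04, -6.81747397e-04]), 'joint_efforts': array([-2.12374071e-03, -3.68622673e+01,  3.47691321e+01,  6.93615004e+00,
       -4.40785472e-03, -1.92973893e-06]), 'tcp_pos': array([0.20036486, 0.56529207, 0.23049255]), 'tool_rot': array([ 0.40836334, -0.57722882,  0.57784655, -0.4076023 ]), 'ft_force': array([0.10043314, 0.43397656, 0.27530344]), 'ft_torque': array([-0.01152368,  0.00502575, -0.00502829]), 'gripper_width': 0.08535298428265845} 0.0187
```

View pics/scene0.png

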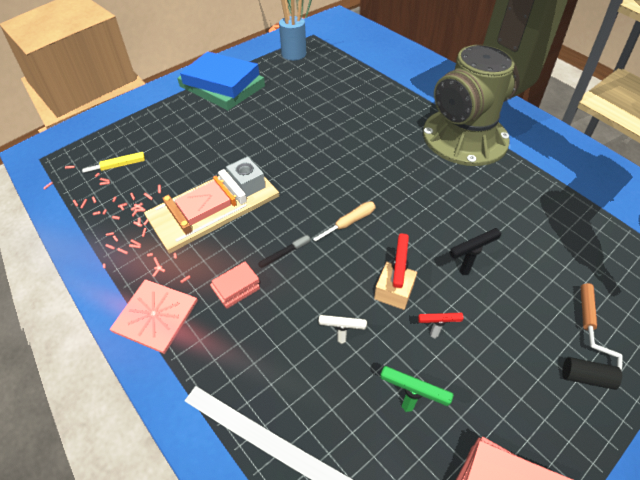

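View pics/top0.png

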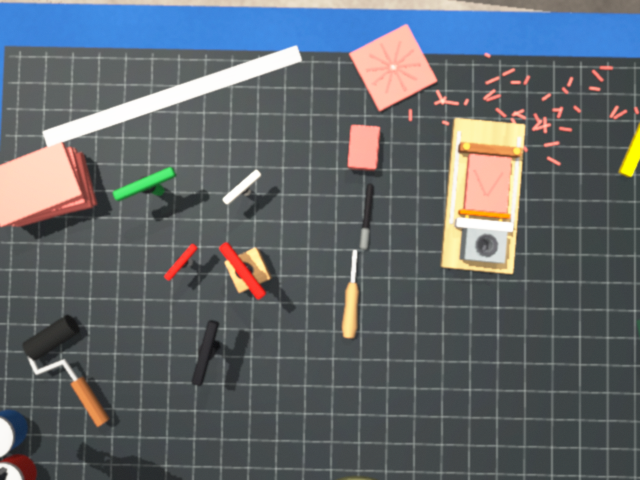

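View pics/wrist0.png

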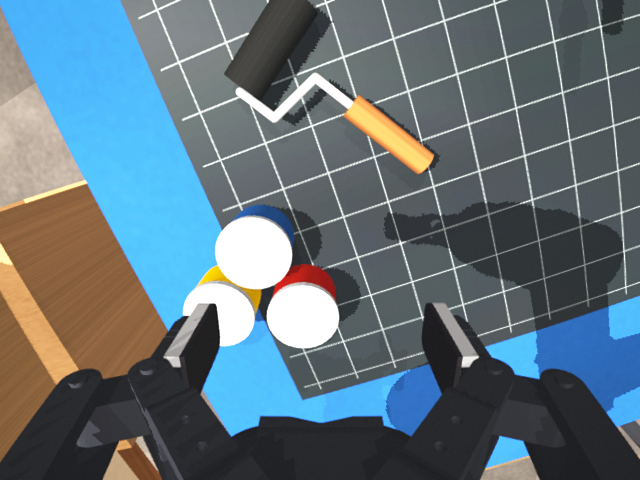

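The top picture shows two red T-keys: a small one at (181,262) and a large one at (242,270). The large one stands in the wooden holder, so it fits ("larger in its own colour"). Black is at (205,352), green at (144,185) and white at (241,187); all three are ruled out. The jig's mouth is at about (487,245).

```bash
cat > h.py <<'E'
from station import arm, snapshot, camera_model
import cv2,numpy as np
from scipy.spatial.transform import Rotation as Rr
def ray(m,uv):
    uv=np.array(uv,float).reshape(-1,1,2)
    p=cv2.undistortPoints(uv,np.array(m["K"]),np.array(m["dist"])).reshape(-1,2)
    d=np.c_[p,np.ones(len(p))]@np.array(m["R"]); c=-np.array(m["R"]).T@np.array(m["t"])
    return c,d
def onz(m,uv,z):
    c,d=ray(m,uv); return c+d*((z-c[2])/d[:,2])[:,None]
def tri(ms,uvs):
    A=np.zeros((3,3));b=np.zeros(3)
    for m,uv in zip(ms,uvs):
        c,d=ray(m,[uv]);d=d[0]/np.linalg.norm(d[0]);P=np.eye(3)-np.outer(d,d);A+=P;b+=P@c
    return np.linalg.solve(A,b)
def redmask(im):
    h=cv2.cvtColor(im,cv2.COLOR_BGR2HSV)
    return ((((h[...,0]<5)|(h[...,0]>175))&(h[...,1]>200)&(h[...,2]>70))*255).astype(np.uint8)
def blobs(mask,amin=60):
    out=[]
    for c in cv2.findContours(mask,cv2.RETR_EXTERNAL,cv2.CHAIN_APPROX_NONE)[0]:
        if cv2.contourArea(c)>amin: out.append(c)
    return out
E
python3 - <<'E'
from h import *
for n in ["top","scene"]:
    im=cv2.imread(f"pics/{n}0.png"); m=camera_model(n)
    for c in blobs(redmask(im)):
        r=cv2.minAreaRect(c); b=cv2.boxPoints(r)
        print(n,np.round(r[0],1),np.round(r[1],1),round(r[2],1))
        if n=="top":
            w=onz(m,b,0.114);print(w.round(4), w.mean(0).round(4), [np.linalg.norm(w[i]-w[i-1]).round(4) for i in range(4)])
im=cv2.imread("pics/top0.png")
cv2.imwrite("pics/c1.png",np.hstack([cv2.resize(im[220:320,160:290],None,fx=4,fy=4),cv2.resize(im[200:300,440:510],None,fx=4,fy=4)]))
E
```

```text
top [ 22.4 465. ] [34.4 16.5] 40.8
[[0.1596 0.5901 0.114 ]
 [0.1803 0.5731 0.114 ]
 [0.145  0.5287 0.114 ]
 [0.1244 0.5457 0.114 ]] [0.1523 0.5594 0.114 ] [np.float64(0.0567), np.float64(0.0268), np.float64(0.0567), np.float64(0.0267)]
top [180.8 261.8] [ 6.6 42.6] 42.7
[[0.4681 0.3369 0.114 ]
 [0.5211 0.2905 0.114 ]
 [0.5138 0.2821 0.114 ]
 [0.4609 0.3285 0.114 ]] [0.491  0.3095 0.114 ] [np.float64(0.011), np.float64(0.0704), np.float64(0.0111), np.float64(0.0704)]
top [242.  270.4] [64.6 11. ] 52.7
[[0.5152 0.2482 0.114 ]
 [0.5265 0.234  0.114 ]
 [0.4428 0.1666 0.114 ]
 [0.4315 0.1808 0.114 ]] [0.479  0.2074 0.114 ] [np.float64(0.1074), np.float64(0.0182), np.float64(0.1074), np.float64(0.0181)]
```

View pics/c1.png

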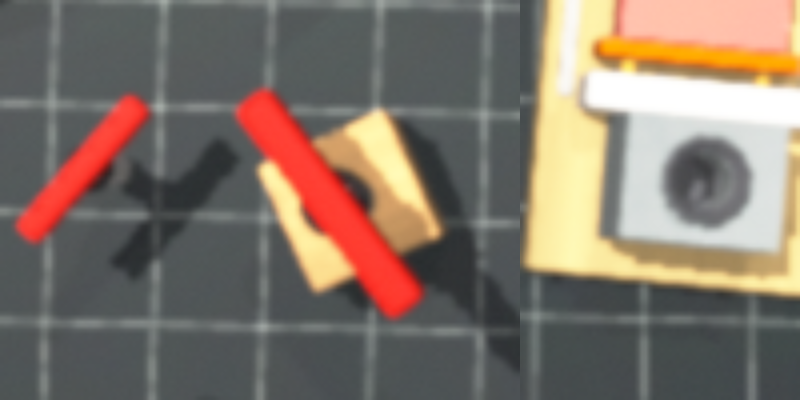

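The large red key's bar measures 107 x 18 mm, as specified. Next, the holder and the jig in the top view.

```bash
python3 - <<'E'
from h import *
im=cv2.imread("pics/top0.png"); m=camera_model("top")
h=cv2.cvtColor(im,cv2.COLOR_BGR2HSV)
# dark collar
sub=np.zeros(im.shape[:2],np.uint8); g=cv2.cvtColor(im,cv2.COLOR_BGR2GRAY)
sub[225:267,465:510]=(g[225:267,465:510]<125)*255
for c in blobs(sub,100):
    if len(c)>5:
        e=cv2.fitEllipse(c); print("ell",e, onz(m,[e[0]],0.065).round(4), e[1][0]*(1.053/605), e[1][1]*1.053/605)
# wood
wm=((h[...,0]>12)&(h[...,0]<28)&(h[...,1]>60)&(h[...,2]>130)).astype(np.uint8)*255
wm=cv2.morphologyEx(wm,cv2.MORPH_CLOSE,np.ones((9,9)))
for c in blobs(wm,400):
    r=cv2.minAreaRect(c);b=cv2.boxPoints(r)
    z=0.015 if r[0][0]>400 else 0.045
    w=onz(m,b,z);print("wood",np.round(r[0]),w.round(4).tolist(),w.mean(0).round(4))
pm=((((h[...,0]<8)|(h[...,0]>172))&(h[...,1]>80)&(h[...,2]>200))*255).astype(np.uint8)
om=(((h[...,0]>10)&(h[...,0]<20)&(h[...,1]>230)&(h[...,2]>200))*255).astype(np.uint8)
for k,mm in(("pink",pm),("orange",om)):
  for c in blobs(mm,100):
    r=cv2.minAreaRect(c);b=cv2.boxPoints(r);w=onz(m,b,0.035)
    print(k,np.round(r[0]),np.round(r[1],1),w.round(4)[:,:2].tolist())
im=cv2.imread("pics/scene0.png");h=cv2.cvtColor(im,cv2.COLOR_BGR2HSV);print(h[270,400],im[270,400])
E
```

```text
ell ((486.26123046875, 244.87913513183594), (19.16326141357422, 20.30721664428711), 175.02157592773438) [[ 0.5316 -0.2097  0.065 ]] 0.033353577303295294 0.03534462665526335
wood [350. 310.] [[0.363, 0.0381, 0.045], [0.4619, 0.0363, 0.045], [0.4615, 0.0109, 0.045], [0.3627, 0.0129, 0.045]] [0.4123 0.0245 0.045 ]
wood [254. 266.] [[0.5062, 0.2255, 0.045], [0.5218, 0.1924, 0.045], [0.4648, 0.1654, 0.045], [0.4493, 0.1984, 0.045]] [0.4855 0.1954 0.045 ]
wood [483. 195.] [[0.4903, -0.1391, 0.015], [0.7675, -0.1599, 0.015], [0.7582, -0.2948, 0.015], [0.4814, -0.2726, 0.015]] [ 0.6244 -0.2166  0.015 ]
pink [180. 262.] [ 7.1 43.5] [[0.4649, 0.3587], [0.5251, 0.3097], [0.5171, 0.2999], [0.4569, 0.3488]]
pink [242. 270.] [65.4 10.3] [[0.5179, 0.2625], [0.5294, 0.2481], [0.4379, 0.1747], [0.4265, 0.1891]]
pink [499. 199.] [14.4 25.1] [[0.5939, -0.225], [0.6388, -0.2295], [0.6365, -0.2551], [0.5916, -0.2505]]
pink [487. 182.] [42. 55.] [[0.5981, -0.1761], [0.697, -0.1839], [0.6917, -0.2591], [0.5928, -0.2509]]
pink [363. 146.] [29.1 42.9] [[0.6684, 0.0338], [0.746, 0.0289], [0.7427, -0.0234], [0.665, -0.0183]]
pink [541. 123.] [17.7 16.3] [[0.7418, -0.2965], [0.7711, -0.3015], [0.7659, -0.3329], [0.7367, -0.3278]]
pink [393.  67.] [65.  66.2] [[0.8751, 0.0349], [0.9331, -0.0708], [0.8279, -0.1263], [0.7703, -0.0209]]
pink [393.  67.] [50.6 55.5] [[0.8918, 0.0083], [0.9039, -0.0917], [0.8115, -0.1022], [0.7995, -0.0025]]
[  1 188 254] [ 67  72 254]
```

```bash
python3 - <<'E'
from h import *
o=arm.get_obs(); M=Rr.from_quat(o["tool_rot"]).as_matrix(); print(M.round(3)); print(np.degrees(np.arctan2(M[1],M[0])).round(1), np.degrees(o["qpos"]).round(1))
d=np.array([0.479,0.2074,0.25])-o["tcp_pos"]; print(M.T@d)
E
```

```text
[[-0.334 -0.     0.943]
 [-0.943 -0.001 -0.334]
 [ 0.001 -1.     0.   ]]
[-109.5 -105.7  -19.5] [ 89.6   2.3   4.8  -0.  -92.6 -19.1]
[ 0.24422102 -0.01913431  0.38222348]
```

Request:
{"op": "step_arm", "data": {
  "motion": [
    [0.0204,-0.002,0.0319,0,-1],
    [0.0204,-0.002,0.0319,0,-1],
    [0.0204,-0.002,0.0319,0,-1],
    [0.0204,-0.002,0.0319,0,-1],
    [0.0204,-0.002,0.0319,0,-1],
    [0.0204,-0.002,0.0319,0,-1]
  ],
  "force": 60
}}

```text
time_s: 0.65
tcp_pos: [0.3406, 0.3845, 0.2433]
tool_rot: [-0.408, 0.577, -0.577, 0.408]
ft_force: [1.3, 0.2, -0.0]
gripper_width: 0.0853
```

Request:
{"op": "step_arm", "data": {
  "motion": [
    [0.0204,-0.002,0.0319,0,-1],
    [0.0204,-0.002,0.0319,0,-1],
    [0.0204,-0.002,0.0319,0,-1],
    [0.0204,-0.002,0.0319,0,-1],
    [0.0204,-0.002,0.0319,0,-1],
    [0.0204,0,0.0319,0,-1]
  ]
}}

```text
time_s: 1.15
tcp_pos: [0.4803, 0.2051, 0.2538]
tool_rot: [-0.408, 0.578, -0.577, 0.408]
ft_force: [1.1, 1.3, 0.3]
gripper_width: 0.0853
```

Request:
{"op": "step_arm", "data": {
  "motion": [
    [0,0,0,-6.5,-1],
    [0,0,0,-6.5,-1],
    [0,0,0,-6.5,-1],
    [0,0,0,-6.5,-1],
    [0,0,0,-6.5,-1],
    [0,0,0,-6.5,-1],
    [0,0,0,-6.5,-1],
    [0,0,0,-6.5,-1]
  ]
}}

```text
time_s: 1.82
tcp_pos: [0.4793, 0.2068, 0.2529]
tool_rot: [0.621, -0.339, 0.338, -0.621]
ft_force: [0.1, -0.1, -1.1]
gripper_width: 0.0856
```

Request:
{"op": "step_arm", "data": {
  "motion": [
    [0,0,0,-6.3,0.3],
    [0,0,0,0,0.3],
    [0,0,0,0,0.3],
    [0,0,0,0,0.3]
  ]
}}

```text
time_s: 2.15
tcp_pos: [0.4794, 0.2068, 0.2532]
tool_rot: [0.637, -0.307, 0.307, -0.637]
ft_force: [-0.5, 0.7, 0.2]
gripper_width: 0.0386
```

```bash
python3 - <<'E'
from h import *
o=arm.get_obs(); M=Rr.from_quat(o["tool_rot"]).as_matrix(); print(o["tcp_pos"],M.round(3)); print(np.degrees(o["qpos"]).round(1),o["gripper_width"])
m=camera_model("wrist"); im=snapshot("wrist"); cv2.imwrite("pics/w1.png",im); np.savez("w1.npz",K=m["K"],dist=m["dist"],R=m["R"],t=m["t"])
E
```

```text
[0.47942428 0.2067935  0.2531941 ] [[ 0.624 -0.     0.782]
 [-0.782 -0.     0.624]
 [ 0.    -1.    -0.   ]]
[ 45.4  -9.4  -4.    0.  -95.4  83.2] 0.03864346234649802
```

View pics/w1.png

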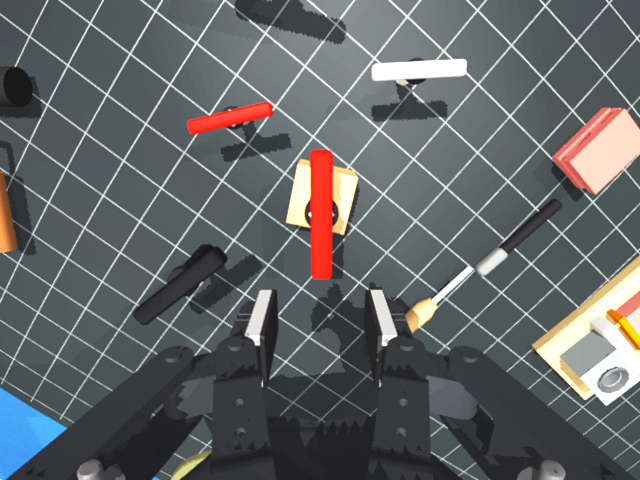

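The wrist view shows the large red bar upright in the image from (321,152) to (321,278), in the wooden holder. It is much longer than the small red one at (230,117), so this is the key meant.

```bash
python3 - <<'E'
from h import *
im=cv2.imread("pics/w1.png"); m=dict(np.load("w1.npz"))
for c in blobs(redmask(im),300):
    r=cv2.minAreaRect(c);b=cv2.boxPoints(r);w=onz(m,b,0.114)
    e=[w[i]-w[i-1] for i in range(4)]
    print(np.round(r[0]),w.mean(0).round(4),[(np.linalg.norm(x).round(4),np.degrees(np.arctan2(x[1],x[0])).round(1)) for x in e])
# two-view triangulation of bar centre top vs wrist
print(tri([camera_model("top"),m],[(242.0,270.4),(321,215)]))
g=cv2.cvtColor(im,cv2.COLOR_BGR2GRAY)
cv2.imwrite("pics/w1c.png",np.hstack([cv2.resize(im[140:290,270:370],None,fx=4,fy=4),cv2.resize(im[300:450,560:640],None,fx=4,fy=4)]))
sub=np.zeros_like(g);sub[350:405,585:640]=(g[350:405,585:640]<110)*255
for c in blobs(sub,100):
    e=cv2.fitEllipse(c);print("ell",e,onz(m,[e[0]],0.065).round(4))
E
```

```text
[321. 214.] [0.4809 0.2064 0.114 ] [(np.float64(0.019), np.float64(128.6)), (np.float64(0.1082), np.float64(38.1)), (np.float64(0.0169), np.float64(-51.4)), (np.float64(0.1082), np.float64(-140.9))]
[230. 118.] [0.4989 0.3095 0.114 ] [(np.float64(0.0112), np.float64(47.6)), (np.float64(0.0648), np.float64(-38.9)), (np.float64(0.0109), np.float64(-128.8)), (np.float64(0.0655), np.float64(141.3))]
[0.47998554 0.20740267 0.10715979]
```

View pics/w1c.png

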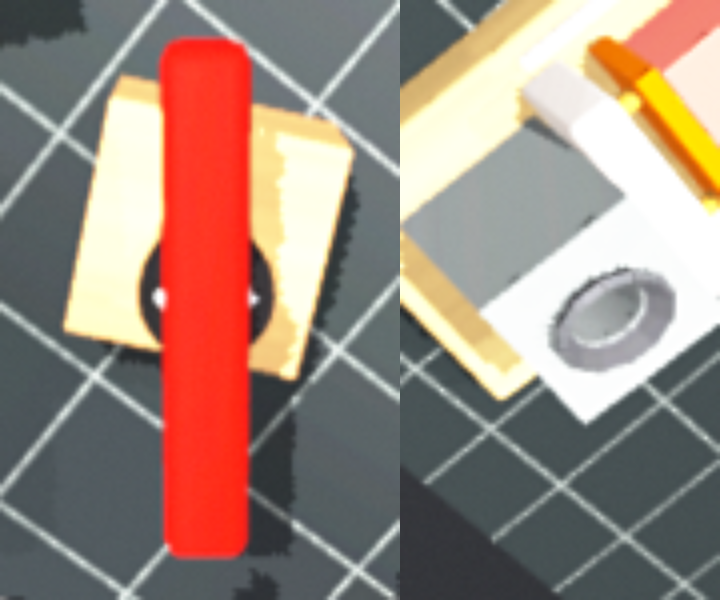

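Request:
{"op": "step_arm", "data": {
  "motion": [
    [0,0.03,0.0005,0,0.3],
    [0,0.03,0,0,0.3],
    [0,0.03,0,0,0.3],
    [0,0.03,0,0,0.3],
    [0,0.02,0,0,0.3],
    [0,0.01,0,0,0.3],
    [0,0.008,0,0,0.3],
    [0,0,0,0,0.3]
  ],
  "force": 60
}}

```text
time_s: 2.87
tcp_pos: [0.4796, 0.2069, 0.0944]
tool_rot: [0.638, -0.306, 0.306, -0.637]
ft_force: [-0.4, 0.4, -1.1]
gripper_width: 0.0298
```

```bash
python3 - <<'E'
from h import *
o=arm.get_obs(); print(o["tcp_pos"],o["ft_force"])
cv2.imwrite("pics/w2.png",snapshot("wrist"))
E
```

```text
[0.47959819 0.20690616 0.09443831] [-0.3666539   0.42863235 -1.12057345]
```

View pics/w2.png

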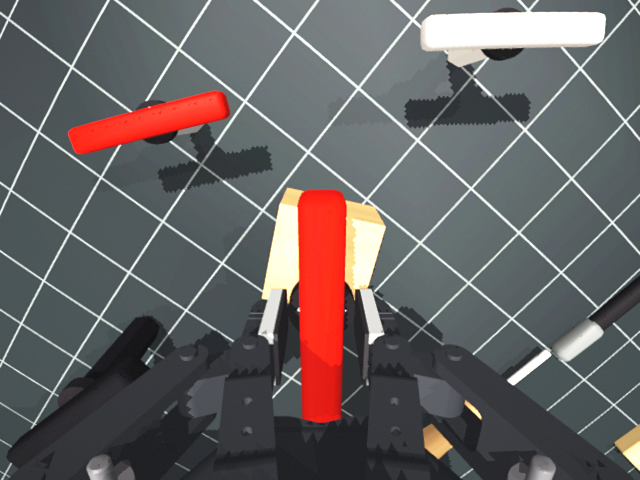

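The bar lies midway between the pads at about (321,305). Closing.

Request:
{"op": "step_arm", "data": {
  "motion": [
    [0,0,0,0,1],
    [0,0,0,0,1],
    [0,0,0,0,1],
    [0,0,0,0,1],
    [0,0,0,0,1]
  ],
  "force": 60
}}

```text
time_s: 3.33
tcp_pos: [0.4808, 0.2076, 0.0973]
tool_rot: [-0.637, 0.305, -0.306, 0.639]
ft_force: [0.4, 0.1, 6.7]
gripper_width: 0.0166
```

Request:
{"op": "step_arm", "data": {
  "motion": [
    [0,-0.01,0,0,1],
    [0,-0.01,0,0,1],
    [0,-0.015,0,0,1],
    [0,-0.015,0,0,1],
    [0,-0.015,0,0,1],
    [0,-0.015,0,0,1],
    [0,-0.01,0,0,1],
    [0,0,0,0,1]
  ]
}}

```text
time_s: 4.0
tcp_pos: [0.4806, 0.2075, 0.1881]
tool_rot: [-0.637, 0.305, -0.306, 0.639]
ft_force: [1.2, -0.5, -3.4]
gripper_width: 0.0163
```

```bash
python3 - <<'E'
from h import *
o=arm.get_obs(); print(o["tcp_pos"],o["ft_force"],o["gripper_width"],np.degrees(o["qpos"]).round(1))
M=Rr.from_quat(o["tool_rot"]).as_matrix();print(M.round(3))
cv2.imwrite("pics/s3.png",snapshot("scene"))
cv2.imwrite("pics/t3.png",snapshot("top"))
d=np.array([0.5316,-0.2097,0])-o["tcp_pos"];print(M.T@d)
E
```

```text
[0.48055248 0.20749016 0.18811186] [ 1.20823767 -0.51111111 -3.432094  ] 0.01625375543980172 [ 45.4  -9.7 -11.1   0.  -88.4  83.3]
[[ 0.626  0.003  0.78 ]
 [-0.78   0.002  0.626]
 [ 0.    -1.     0.003]]
[ 0.3571698   0.18745587 -0.22210264]
```

View pics/s3.png

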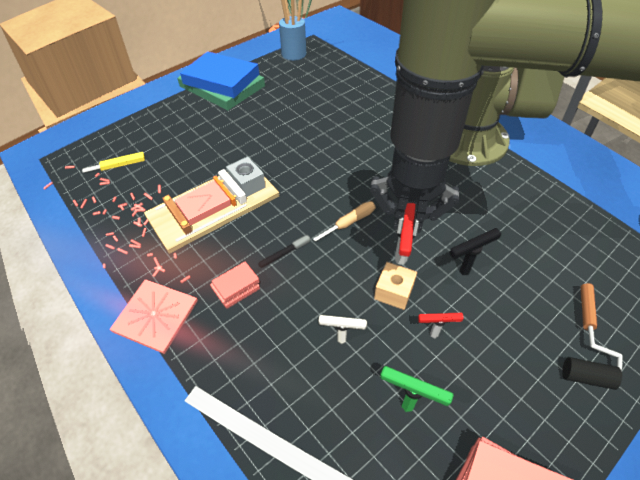

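The key is out of the holder and hanging upright at (405,230). Carrying it to the jig.

Request:
{"op": "step_arm", "data": {
  "motion": [
    [0.01,0,-0.0062,0,1],
    [0.02,0,-0.0124,0,1],
    [0.025,0,-0.0155,0,1],
    [0.025,0,-0.0155,0,1],
    [0.025,0,-0.0155,0,1],
    [0.025,0,-0.0155,0,1],
    [0.025,0,-0.0155,0,1],
    [0.025,0,-0.0155,0,1]
  ]
}}

```text
time_s: 4.77
tcp_pos: [0.5048, -0.005, 0.1841]
tool_rot: [0.638, -0.306, 0.305, -0.637]
ft_force: [0.7, 0.7, -3.3]
gripper_width: 0.0164
```

Request:
{"op": "step_arm", "data": {
  "motion": [
    [0.025,0,-0.0155,0,1],
    [0.025,0,-0.0155,0,1],
    [0.025,0,-0.0155,0,1],
    [0.025,0,-0.0155,0,1],
    [0.025,0,-0.0155,0,1],
    [0.02,0,-0.0124,0,1],
    [0.01,0,-0.0062,0,1],
    [0,0,0,0,1]
  ]
}}

```text
time_s: 5.43
tcp_pos: [0.5268, -0.1865, 0.1837]
tool_rot: [0.638, -0.308, 0.306, -0.637]
ft_force: [0.0, 1.3, -3.0]
gripper_width: 0.0163
```

```bash
python3 - <<'E'
from h import *
o=arm.get_obs(); print(o["tcp_pos"],o["ft_force"],o["ft_torque"],o["gripper_width"],np.degrees(o["qpos"]).round(1))
M=Rr.from_quat(o["tool_rot"]).as_matrix();print(M.round(4))
m=camera_model("wrist")
w=snapshot("wrist");s=snapshot("scene");t=snapshot("top")
for n,i in zip("wst",(w,s,t)): cv2.imwrite(f"pics/{n}4.png",i)
np.savez("w4.npz",**{k:m[k] for k in("K","dist","R","t")})
cv2.imwrite("pics/s4c.png",np.hstack([cv2.resize(s[80:230,170:350],None,fx=4,fy=4)]))
E
```

```text
[ 0.52680126 -0.18645297  0.18371332] [ 0.0189708   1.26147241 -3.019934  ] [ 0.16157767 -0.0323497   0.02157238] 0.016288416524452915 [  1.1  -3.8  -6.2   0.  -87.8 127.5]
[[ 6.238e-01 -3.000e-03  7.816e-01]
 [-7.816e-01 -2.000e-04  6.238e-01]
 [-1.700e-03 -1.000e+00 -2.500e-03]]
```

View pics/w4.png

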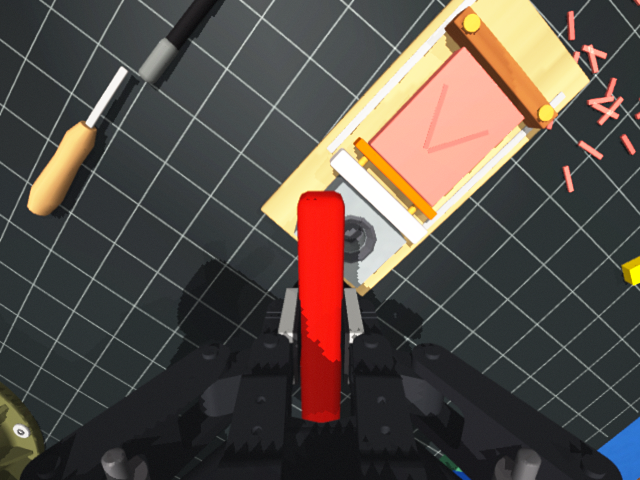

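View pics/s4c.png

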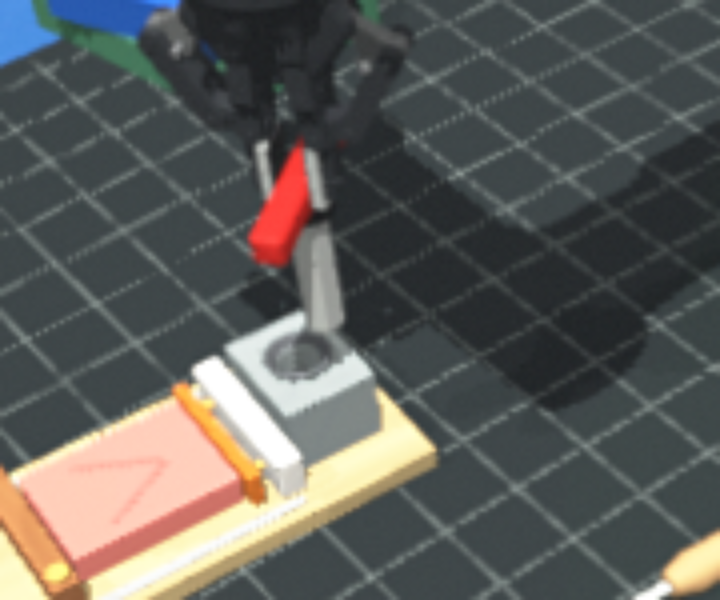

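View pics/t4.png

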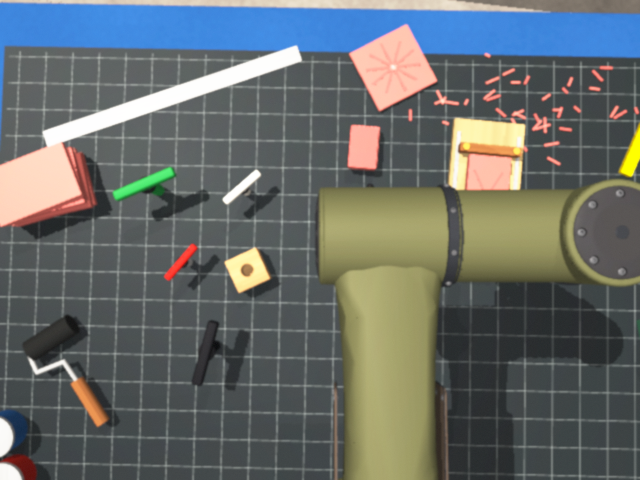

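The wrist view shows the mouth at about (352,238). The scene crop shows the key's tip at about (250,161) beside the mouth, around 20 mm short of it. I'll check the axis and the mouth by rays.

```bash
python3 - <<'E'
from h import *
o=arm.get_obs(); tcp=o["tcp_pos"]
ms=camera_model("scene"); mw=dict(np.load("w4.npz")); mt=camera_model("top")
def proj(m,X): return cv2.projectPoints(np.array(X,float).reshape(-1,3),cv2.Rodrigues(np.array(m["R"]))[0],np.array(m["t"]),np.array(m["K"]),np.array(m["dist"]))[0].reshape(-1,2)
print("scene proj of TCP axis z .19,.17,.15,.12,.1005:",proj(ms,[[tcp[0],tcp[1],z] for z in(.19,.17,.15,.12,.1005)]).round(1).tolist())
s=cv2.imread("pics/s4.png"); w=cv2.imread("pics/w4.png")
# mouth in scene from s0 and wrist
s0=cv2.imread("pics/scene0.png")
cv2.imwrite("pics/cc.png",np.hstack([cv2.resize(s0[145:205,215:275],None,fx=6,fy=6),cv2.resize(w[200:280,320:400],(360,360),interpolation=cv2.INTER_LINEAR)]))
print("mouth proj scene/wrist",proj(ms,[.5316,-.2097,.065]),proj(mw,[.5316,-.2097,.065]))
E
```

```text
scene proj of TCP axis z .19,.17,.15,.12,.1005: [[245.0, 126.6], [246.3, 134.6], [247.7, 142.3], [249.6, 153.5], [250.8, 160.5]]
mouth proj scene/wrist [[244.66830843 167.50214517]] [[347.16444125 239.31998567]]
```

View pics/cc.png

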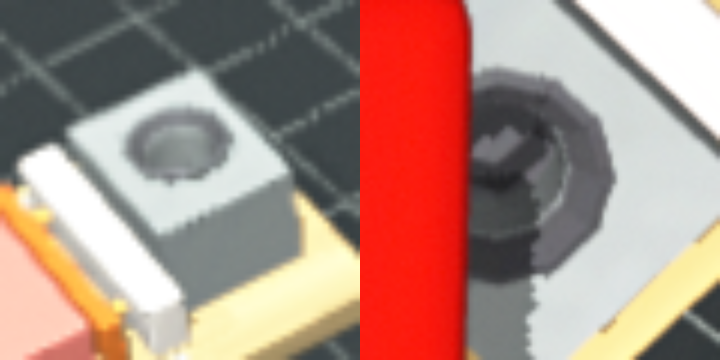

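```bash
python3 - <<'E'
from h import *
ms=camera_model("scene"); mw=dict(np.load("w4.npz")); mt=camera_model("top")
w=cv2.imread("pics/w4.png");g=cv2.cvtColor(w,cv2.COLOR_BGR2GRAY)
print("wrist",onz(mw,[(352.5,239)],.065),"scene",onz(ms,[(244.7,168.8)],.065),"top",onz(mt,[(486.3,244.9)],.065))
print(tri([mt,ms,mw],[(486.3,244.9),(244.7,168.8),(352.5,239)]),tri([mt,ms],[(486.3,244.9),(244.7,168.8)]))
# collar outer edge pts in wrist: lower right quadrant fit
h=cv2.cvtColor(w,cv2.COLOR_BGR2HSV)
row=g[239,340:390];print(row.tolist());print(g[205:270,352].tolist())
m1=dict(np.load("w1.npz"));print("w1 view",onz(m1,[(613,378)],.065))
# compare the jaw/housing right edges etc: fixed-size check with plywood corner
E
```

```text
wrist [[ 0.53436751 -0.21274332  0.065     ]] scene [[ 0.53392269 -0.20613386  0.065     ]] top [[ 0.53155714 -0.20979241  0.065     ]]
[ 0.53185244 -0.2128408   0.05864607] [ 0.53160961 -0.21099491  0.06024166]
[86, 81, 72, 57, 48, 47, 44, 44, 41, 44, 44, 38, 44, 38, 36, 44, 69, 110, 117, 115, 106, 105, 101, 97, 97, 131, 113, 101, 98, 98, 100, 97, 97, 98, 99, 98, 128, 216, 221, 221, 220, 220, 221, 219, 219, 220, 220, 221, 221, 219]
[216, 216, 216, 216, 217, 217, 217, 217, 216, 213, 162, 124, 122, 112, 87, 72, 71, 69, 61, 56, 59, 58, 63, 98, 114, 116, 118, 118, 112, 93, 68, 59, 62, 56, 44, 36, 36, 50, 61, 66, 67, 71, 71, 73, 70, 72, 82, 75, 57, 50, 51, 53, 51, 52, 53, 50, 57, 67, 110, 126, 125, 125, 127, 126, 126]
w1 view [[ 0.53396888 -0.20419342  0.065     ]]
```

Request:
{"op": "step_arm", "data": {
  "motion": [
    [0.006,0,-0.0025,0,1],
    [0.01,0,-0.0045,0,1],
    [0.006,0,-0.0025,0,1],
    [0,0,0,0,1],
    [0,0.008,0,0,1],
    [0,0.008,0,0,1],
    [0,0.006,0,0,1],
    [0,0,0,0,1]
  ]
}}

```text
time_s: 6.25
tcp_pos: [0.5331, -0.2066, 0.1607]
tool_rot: [0.638, -0.307, 0.304, -0.637]
ft_force: [-0.9, -0.8, -3.8]
gripper_width: 0.0164
```

```bash
python3 - <<'E'
from h import *
o=arm.get_obs(); print(o["tcp_pos"],o["ft_force"],o["ft_torque"],o["gripper_width"])
s=snapshot("scene");w=snapshot("wrist");cv2.imwrite("pics/s5.png",s)
cv2.imwrite("pics/s5c.png",np.hstack([cv2.resize(s[110:210,200:300],None,fx=4,fy=4),cv2.resize(w[180:330,250:400],(400,400))]))
E
```

```text
[ 0.5331283  -0.2066365   0.16068369] [-0.91654247 -0.76410786 -3.75885559] [-0.03113787  0.03517447  0.01869431] 0.016392898436750614
```

View pics/s5c.png

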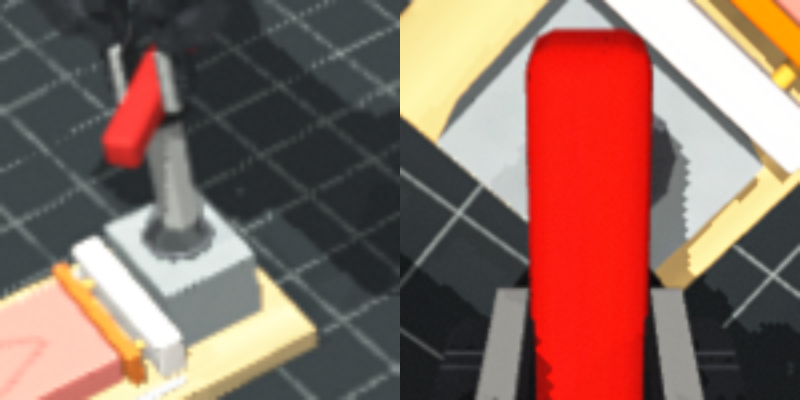

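Request:
{"op": "step_arm", "data": {
  "motion": [
    [0.0015,0.003,-0.0012,0,1],
    [0,0.003,0,0,1],
    [0,0.003,0,0,1],
    [0,0.003,0,0,1],
    [0,0.002,0,0,1],
    [0,0,0,0,1]
  ]
}}

```text
time_s: 6.85
tcp_pos: [0.5338, -0.209, 0.1486]
tool_rot: [0.638, -0.306, 0.305, -0.638]
ft_force: [0.3, -0.5, -3.8]
gripper_width: 0.0163
```

Request:
{"op": "step_arm", "data": {
  "motion": [
    [0,0.002,0,0,1],
    [0,0.002,0,0,1],
    [0,0.002,0,0,1],
    [0,0,0,0,1]
  ]
}}

```text
time_s: 7.18
tcp_pos: [0.5339, -0.209, 0.1427]
tool_rot: [0.638, -0.306, 0.305, -0.638]
ft_force: [-0.9, 0.4, -2.8]
gripper_width: 0.0165
```

Request:
{"op": "step_arm", "data": {
  "motion": [
    [0,0.002,0,0,1],
    [0,0.002,0,0,1],
    [0,0.002,0,0,1],
    [0,0,0,0,1]
  ]
}}

```text
time_s: 7.52
tcp_pos: [0.5339, -0.2091, 0.1367]
tool_rot: [0.638, -0.306, 0.305, -0.638]
ft_force: [0.8, 0.3, -2.6]
gripper_width: 0.0168
```

Request:
{"op": "step_arm", "data": {
  "motion": [
    [0,0.002,0,0,1],
    [0,0.002,0,0,1],
    [0,0.002,0,0,1],
    [0,0,0,0,1]
  ]
}}

```text
time_s: 7.85
tcp_pos: [0.5339, -0.209, 0.1307]
tool_rot: [0.638, -0.306, 0.305, -0.638]
ft_force: [0.1, -0.1, -3.8]
gripper_width: 0.0164
```

Still free, with no lateral load, so it is inside the hole. On down in small steps.

Request:
{"op": "step_arm", "data": {
  "motion": [
    [0,0.0015,0,0,1],
    [0,0.0015,0,0,1],
    [0,0.0015,0,0,1],
    [0,0,0,0,1]
  ]
}}

```text
time_s: 8.18
tcp_pos: [0.5339, -0.2091, 0.1264]
tool_rot: [0.638, -0.306, 0.305, -0.638]
ft_force: [0.5, 0.3, -3.0]
gripper_width: 0.0162
```

Request:
{"op": "step_arm", "data": {
  "motion": [
    [0,0.001,0,0,1],
    [0,0.001,0,0,1],
    [0,0,0,0,1]
  ]
}}

```text
time_s: 8.43
tcp_pos: [0.534, -0.2091, 0.1246]
tool_rot: [0.638, -0.306, 0.306, -0.638]
ft_force: [0.1, 1.0, -2.7]
gripper_width: 0.0165
```

Request:
{"op": "step_arm", "data": {
  "motion": [
    [0,0.001,0,0,1],
    [0,0.001,0,0,1],
    [0,0,0,0,1]
  ]
}}

```text
time_s: 8.68
tcp_pos: [0.534, -0.2091, 0.1226]
tool_rot: [0.638, -0.306, 0.306, -0.638]
ft_force: [0.7, -0.2, -4.0]
gripper_width: 0.0164
```

Request:
{"op": "step_arm", "data": {
  "motion": [
    [0,0.001,0,0,1],
    [0,0.0,0,0,1]
  ]
}}

```text
time_s: 8.85
tcp_pos: [0.5343, -0.2093, 0.1223]
tool_rot: [0.638, -0.305, 0.306, -0.638]
ft_force: [-0.1, -0.1, -1.9]
gripper_width: 0.0168
```

Request:
{"op": "step_arm", "data": {
  "motion": [
    [0,0.001,0,0,1],
    [0,0.0,0,0,1]
  ]
}}

```text
time_s: 9.02
tcp_pos: [0.5346, -0.2094, 0.122]
tool_rot: [0.638, -0.305, 0.306, -0.638]
ft_force: [-1.7, -0.1, 2.5]
gripper_width: 0.0165
```

Request:
{"op": "step_arm", "data": {
  "motion": [
    [0,0.001,0,0,1],
    [0,0.0,0,0,1]
  ]
}}

```text
time_s: 9.18
tcp_pos: [0.5348, -0.2096, 0.1218]
tool_rot: [0.638, -0.305, 0.307, -0.638]
ft_force: [-0.7, 1.0, 6.4]
gripper_width: 0.0165
```

Contact at TCP z 0.1223, exactly where the corners should meet the rim, with about 9 N of pressure. Turning clockwise to feel for the socket.

Request:
{"op": "step_arm", "data": {
  "motion": [
    [0,0,0,3,1],
    [0,0,0,3,1]
  ]
}}

```text
time_s: 9.35
tcp_pos: [0.5349, -0.2096, 0.1218]
tool_rot: [-0.62, 0.338, -0.34, 0.62]
ft_force: [-0.8, 1.0, 5.1]
gripper_width: 0.0167
```

Request:
{"op": "step_arm", "data": {
  "motion": [
    [0,0,0,3,1],
    [0,0,0,3,1]
  ]
}}

```text
time_s: 9.52
tcp_pos: [0.5348, -0.2096, 0.1217]
tool_rot: [-0.602, 0.37, -0.372, 0.602]
ft_force: [-1.9, 0.6, 5.9]
gripper_width: 0.0168
```

Request:
{"op": "step_arm", "data": {
  "motion": [
    [0,0,0,3,1],
    [0,0,0,3,1]
  ]
}}

```text
time_s: 9.68
tcp_pos: [0.5345, -0.2096, 0.1211]
tool_rot: [-0.581, 0.402, -0.403, 0.581]
ft_force: [-1.1, -3.7, -2.5]
gripper_width: 0.0165
```

Request:
{"op": "step_arm", "data": {
  "motion": [
    [0,0,0,0,1],
    [0,0.001,0,0,1]
  ]
}}

```text
time_s: 9.85
tcp_pos: [0.534, -0.2096, 0.1187]
tool_rot: [0.582, -0.401, 0.401, -0.582]
ft_force: [-0.3, -3.5, -1.7]
gripper_width: 0.0162
```

Request:
{"op": "step_arm", "data": {
  "motion": [
    [0,0.001,0,0,1],
    [0,0.001,0,0,1]
  ]
}}

```text
time_s: 10.02
tcp_pos: [0.534, -0.2096, 0.1165]
tool_rot: [0.582, -0.401, 0.401, -0.582]
ft_force: [0.8, -3.8, -1.6]
gripper_width: 0.0165
```

It dropped in: force is gone and z is falling freely. Following it down to home.

Request:
{"op": "step_arm", "data": {
  "motion": [
    [0.0005,0.001,0,0,1],
    [0,0.001,0,0,1],
    [0,0.001,0,0,1]
  ]
}}

```text
time_s: 10.27
tcp_pos: [0.5342, -0.2097, 0.1136]
tool_rot: [0.582, -0.402, 0.402, -0.582]
ft_force: [-0.3, -3.4, -0.8]
gripper_width: 0.0162
```

Request:
{"op": "step_arm", "data": {
  "motion": [
    [0,0.001,0,0,1],
    [0,0.001,0,0,1],
    [0,0,0,0,1]
  ]
}}

```text
time_s: 10.52
tcp_pos: [0.5342, -0.2097, 0.1116]
tool_rot: [0.582, -0.402, 0.402, -0.582]
ft_force: [0.9, -3.7, -3.0]
gripper_width: 0.0167
```

Request:
{"op": "step_arm", "data": {
  "motion": [
    [0,0.001,0,0,1],
    [0,0,0,0,1]
  ]
}}

```text
time_s: 10.68
tcp_pos: [0.5342, -0.2097, 0.1107]
tool_rot: [0.582, -0.402, 0.402, -0.582]
ft_force: [-0.3, -4.1, -2.2]
gripper_width: 0.0164
```

Request:
{"op": "step_arm", "data": {
  "motion": [
    [0.0005,0.001,0,0,1],
    [0,0,0,0,1]
  ]
}}

```text
time_s: 10.85
tcp_pos: [0.5345, -0.21, 0.1103]
tool_rot: [-0.582, 0.402, -0.402, 0.582]
ft_force: [-1.5, -2.3, 2.3]
gripper_width: 0.0166
```

```bash
cat > look.py <<'E'
import sys
from h import *
n=sys.argv[1]
o=arm.get_obs(); M=Rr.from_quat(o["tool_rot"]).as_matrix()
print(o["time_s"],o["tcp_pos"].round(4),o["ft_force"].round(2),o["ft_torque"].round(3),"yaw_x",np.degrees(np.arctan2(M[1,0],M[0,0])).round(2),np.degrees(o["qpos"]).round(1))
m=camera_model("wrist");w=snapshot("wrist");s=snapshot("scene")
np.savez(n+".npz",**{k:m[k] for k in("K","dist","R","t")})
cv2.imwrite(f"pics/w{n}.png",w);cv2.imwrite(f"pics/s{n}.png",s)
cv2.imwrite(f"pics/sc{n}.png",cv2.resize(s[110:260,130:300],None,fx=4,fy=4))
E
python3 look.py 6
```

```text
10.85 [ 0.5345 -0.21    0.1103] [-1.49 -2.25  2.28] [-0.773  0.659  0.054] yaw_x -69.22 [ -1.4  -0.5 -10.6  -0.  -79.9 112.2]
```

View pics/w6.png

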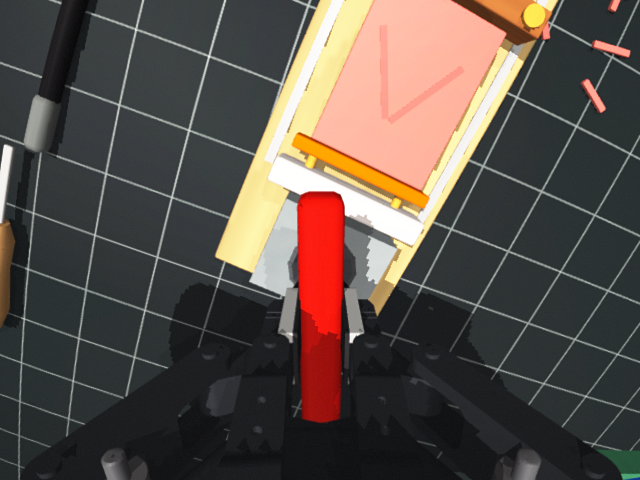

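View pics/sc6.png

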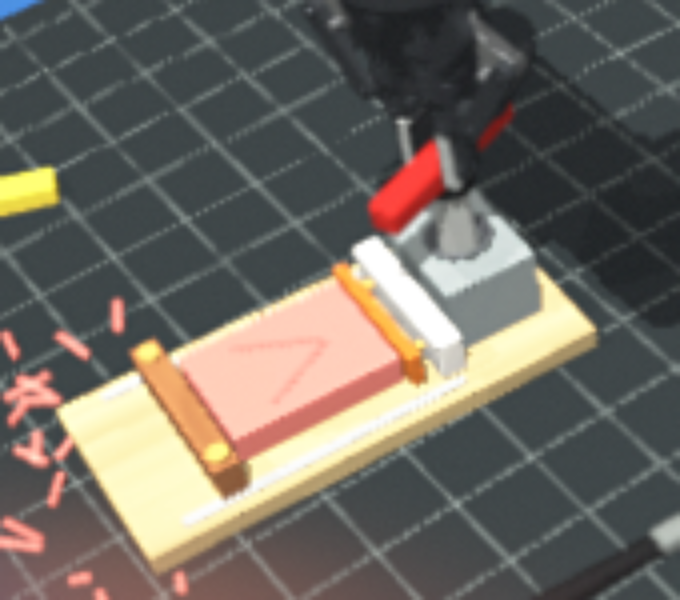

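The key is home (TCP z 0.1103, as predicted). Now I'll measure the gaps along the jig from the wrist view.

```bash
cat > prof.py <<'E'
import sys
from h import *
def proj(m,X): return cv2.projectPoints(np.array(X,float).reshape(-1,3),cv2.Rodrigues(np.array(m["R"]))[0],np.array(m["t"]),np.array(m["K"]),np.array(m["dist"]))[0].reshape(-1,2)
# rectified map of jig plane: 0.25 mm/px, x 15..165 mm right, y +55..-55
n=sys.argv[1]; z=float(sys.argv[2]); im=cv2.imread(f"pics/w{n}.png"); m=dict(np.load(n+".npz"))
a=np.radians(-4.4); ex=np.array([np.cos(a),np.sin(a),0]); ey=np.array([-np.sin(a),np.cos(a),0]); O=np.array([.5333,-.2095,z])
xs=np.arange(15,175,.25)/1e3; ys=np.arange(55,-55,-.25)/1e3
X,Y=np.meshgrid(xs,ys); P=O+X[...,None]*ex+Y[...,None]*ey
uv=proj(m,P.reshape(-1,3)).reshape(X.shape+(2,)).astype(np.float32)
out=cv2.remap(im,uv[...,0],uv[...,1],cv2.INTER_LINEAR); cv2.imwrite(f"pics/r{n}.png",out)
E
python3 prof.py 6 0.037
```

```text
(no output)
```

View pics/r6.png

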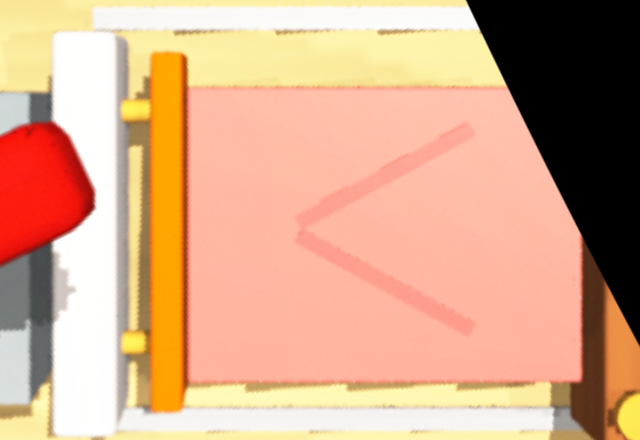

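The rectified picture shows the pad's front at column 185 and the block's near end at 187. The block's far end is at 582 and the fence's top edge at 605. That makes about 4 to 5 mm of closing, so a total turn of about 57° plus play. Turning part way first.

Request:
{"op": "step_arm", "data": {
  "motion": [
    [0,-0.0005,0,3,1],
    [0,0,0,4,1],
    [0,0,0,4,1],
    [0,0,0,4,1],
    [0,0,0,0,1]
  ]
}}

```text
time_s: 11.37
tcp_pos: [0.5345, -0.2105, 0.1103]
tool_rot: [0.524, -0.475, 0.475, -0.524]
ft_force: [0.7, -4.6, -1.1]
gripper_width: 0.0163
```

```bash
python3 look.py 7;python3 prof.py 7 0.037
```

```text
11.3667 [ 0.5345 -0.2105  0.1103] [ 0.74 -4.55 -1.15] [-1.914  0.152 -0.018] yaw_x -84.38 [ -1.5  -0.5 -10.6   0.  -79.9  97.1]
```

View pics/r7.png

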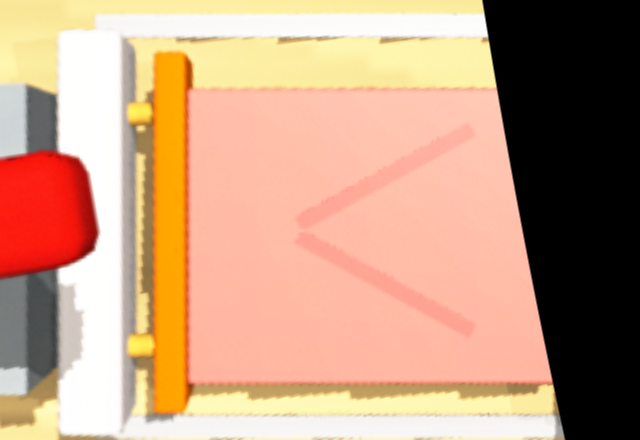

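Request:
{"op": "step_arm", "data": {
  "motion": [
    [0,0,0,4,1],
    [0,0,0,4,1],
    [0,0,0,4,1],
    [0,0,0,4,1],
    [0,0,0,4,1],
    [0,0,0,4,1],
    [0,0,0,0,1]
  ]
}}

```text
time_s: 12.05
tcp_pos: [0.5343, -0.2108, 0.1104]
tool_rot: [0.414, -0.573, 0.574, -0.414]
ft_force: [-0.6, -6.8, -0.8]
gripper_width: 0.0164
```

```bash
python3 look.py 8;python3 prof.py 8 0.037
```

```text
12.05 [ 0.5343 -0.2108  0.1104] [-0.56 -6.81 -0.79] [-2.693  0.121  0.026] yaw_x -108.33 [ -1.5  -0.5 -10.6   0.1 -79.9  73.1]
```

View pics/r8.png

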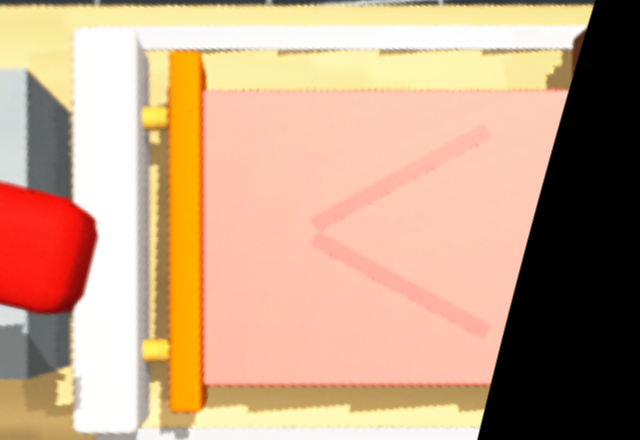

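View pics/sc8.png

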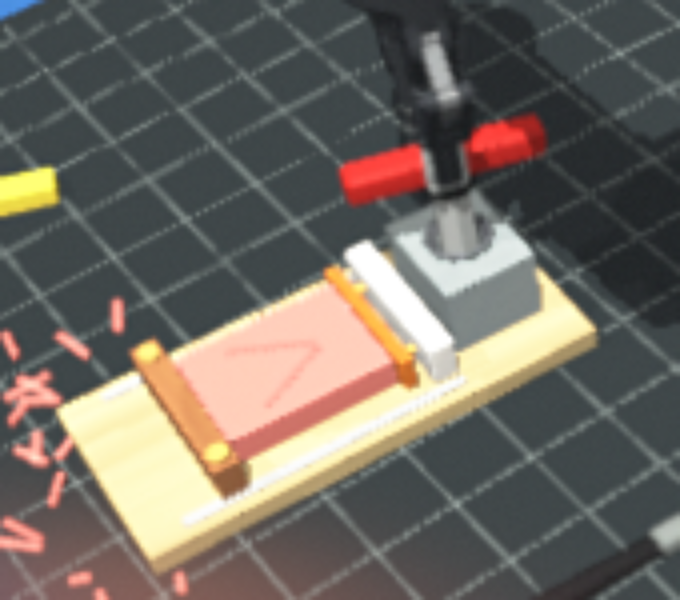

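Request:
{"op": "step_arm", "data": {
  "motion": [
    [0,0,0,4,1],
    [0,0,0,4,1],
    [0,0,0,4,1],
    [0,0,0,0,1]
  ]
}}

```text
time_s: 12.48
tcp_pos: [0.5341, -0.211, 0.1104]
tool_rot: [0.352, -0.613, 0.614, -0.351]
ft_force: [-0.2, -7.4, -1.0]
gripper_width: 0.0163
```

```bash
python3 look.py 9;python3 prof.py 9 0.037; python3 - <<'E'
from h import *
# edge columns: orange extents, white jaw left edge, and V-mark, rows avg
for n in "6789":
    im=cv2.imread(f"pics/r{n}.png");h=cv2.cvtColor(im,cv2.COLOR_BGR2HSV).astype(int)
    res=[]
    for rows in ((135,200),(270,330),(60,85),(390,405)):
        r=h[rows[0]:rows[1],:260].mean(0); 
        o=(h[rows[0]:rows[1],:260,0]>10)&(h[rows[0]:rows[1],:260,0]<20)&(h[rows[0]:rows[1],:260,1]>225)&(h[rows[0]:rows[1],:260,2]>200)
        c=[np.where(x)[0] for x in o]; c=[(x.min(),x.max()) for x in c if len(x)>15]
        res.append(tuple(np.median(c,0)) if c else None)
    g=cv2.cvtColor(im,cv2.COLOR_BGR2GRAY).astype(int)
    wl=[]
    for row in range(340,370):
        x=im[row].astype(int); w=np.where((x.min(1)>225))[0]; w=w[w<200]
        if len(w): wl.append((w.min(),w.max()))
    print(n,res,np.median(wl,0) if wl else None)
E
```

```text
12.4833 [ 0.5341 -0.211   0.1104] [-0.23 -7.36 -1.02] [-2.874  0.381  0.012] yaw_x -120.34 [ -1.5  -0.5 -10.6   0.1 -79.9  61.1]
6 [(np.float64(151.0), np.float64(182.0)), (np.float64(152.0), np.float64(182.0)), (np.float64(151.0), np.float64(182.0)), (np.float64(152.0), np.float64(182.0))] [ 55. 115.]
7 [(np.float64(155.0), np.float64(185.0)), (np.float64(155.0), np.float64(185.0)), None, (np.float64(156.0), np.float64(186.0))] [ 81. 120.]
8 [None, None, None, None] [ 75.  135.5]
9 [None, None, None, None] [ 83. 143.]
```

View pics/r9.png

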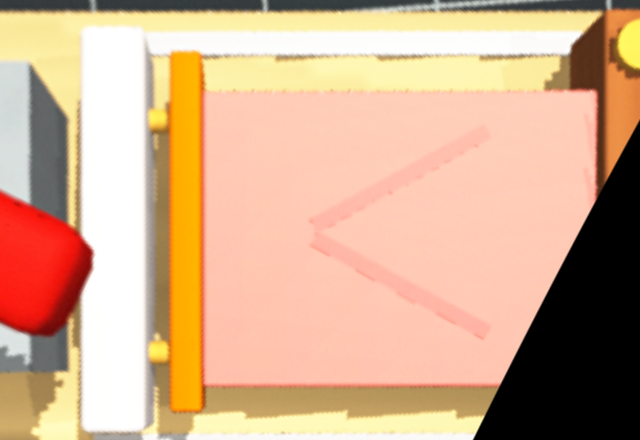

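```bash
cat > gap.py <<'E'
import sys
from h import *
a=np.radians(-4.4); ex=np.array([np.cos(a),np.sin(a),0]); O=np.array([.5333,-.2095,0])
def edges(n):
    im=cv2.imread(f"pics/r{n}.png").astype(np.float32)
    b=im[...,0]
    e=[]
    for r0,r1 in ((285,330),(375,400)):   # rows clear of key
        g=b[r0:r1].mean(0)
        # blue: jaw ~255, wood lower ; orange ~0, pink ~160
        j=[];p=[];f=[]
        gg=np.diff(cv2.GaussianBlur(g.reshape(1,-1),(9,1),0).ravel())
        lo=np.where(g<60)[0]; lo=lo[(lo>120)&(lo<230)]
        pb=lo.min(); pf=lo.max()
        def cross(i0,i1,thr):
            s=g[i0:i1]; k=np.where((s[:-1]-thr)*(s[1:]-thr)<=0)[0]
            return [round(float(i0+x+(thr-s[x])/(s[x+1]-s[x]+1e-9)),1) for x in k]
        e.append((cross(pb-60,pb-5,235),cross(pb-15,pb+6,60)[-1:],cross(pf-4,pf+20,80)[:1]))
    return e
for n in sys.argv[1:]:
    m=dict(np.load(n+".npz")); c=-m["R"].T@m["t"]
    print(n,"cam x mm",round(float((c-O)@ex)*1e3,1),"H",c[2].round(4),edges(n))
E
python3 gap.py 6 7 8 9
```

```text
6 cam x mm 76.2 H 0.2527 [([114.4], [149.0], [187.3]), ([114.6], [150.3], [185.9])]
7 cam x mm 82.8 H 0.2527 [([119.9], [152.3], [187.6]), ([120.0], [153.4], [190.5])]
8 cam x mm 81.5 H 0.2528 [([135.2], [167.6], [202.5]), ([135.3], [168.2], [205.8])]
9 cam x mm 75.6 H 0.2528 [([143.3], [168.2], [202.6]), ([143.3], [168.8], [204.6])]
```

Block is at the fence: the pad stopped moving between the last two views. Pad compression is now about 2.25 mm (gap 5.7 of 8), so 2.05 mm more, which is 13°.

Request:
{"op": "step_arm", "data": {
  "motion": [
    [0,0,0,4,1],
    [0,0,0,4,1],
    [0,0,0,3,1],
    [0,0,0,2,1],
    [0,0,0,0,1],
    [0,0,0,0,1]
  ]
}}

```text
time_s: 13.08
tcp_pos: [0.534, -0.2111, 0.1104]
tool_rot: [0.282, -0.648, 0.649, -0.281]
ft_force: [-0.9, -6.9, -0.4]
gripper_width: 0.0165
```

```bash
python3 look.py 10;python3 prof.py 10 0.037; python3 gap.py 10
```

```text
13.0833 [ 0.534  -0.2111  0.1104] [-0.94 -6.94 -0.4 ] [-3.006  0.603  0.008] yaw_x -133.14 [ -1.5  -0.5 -10.6   0.1 -79.9  48.3]
10 cam x mm 65.6 H 0.2528 [([151.4], [167.8], [202.2]), ([151.5], [168.6], [203.2])]
```

View pics/r10.png

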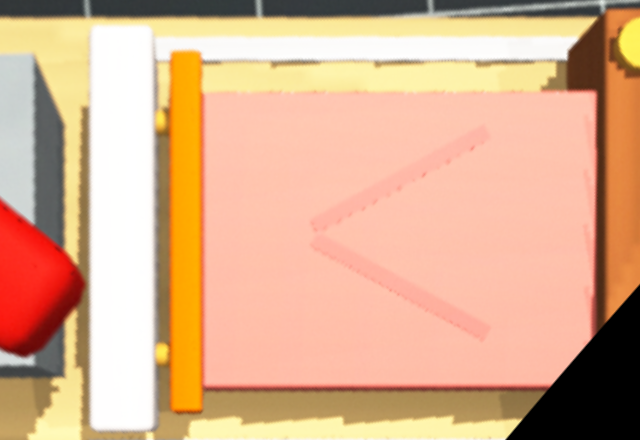

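Gap now 3.9 mm by image, so the pad is at about 4.1 (4.3 by angle). Before letting go, I'll ease off the side load and the torque, staying within the play.

Request:
{"op": "step_arm", "data": {
  "motion": [
    [0.0006,0,0.0005,-1.5,1],
    [0.0005,0,0.0005,-1.5,1],
    [0,0,0,0,1]
  ]
}}

```text
time_s: 13.43
tcp_pos: [0.5342, -0.2118, 0.1104]
tool_rot: [-0.299, 0.641, -0.641, 0.298]
ft_force: [-1.3, -4.3, -0.4]
gripper_width: 0.0162
```

```bash
python3 look.py 11;python3 prof.py 11 0.037; python3 gap.py 11
```

```text
13.4333 [ 0.5342 -0.2118  0.1104] [-1.31 -4.32 -0.41] [-1.734  0.695  0.007] yaw_x -130.08 [ -1.6  -0.4 -10.5   0.  -79.9  51.5]
11 cam x mm 68.5 H 0.2527 [([151.3], [168.0], [202.4]), ([151.3], [168.6], [203.6])]
```

Request:
{"op": "step_arm", "data": {
  "motion": [
    [0.0006,0,0.0006,0,1],
    [0.0006,0,0.0006,0,1],
    [0,0,0,0,1],
    [0,0,0,0,0.6],
    [0,0,0,0,0.3],
    [0,0,0,0,0.3],
    [0,0,0,0,0.3],
    [0,0,0,0,0.3]
  ],
  "force": 20
}}

```text
time_s: 14.2
tcp_pos: [0.5349, -0.213, 0.1103]
tool_rot: [0.297, -0.641, 0.641, -0.298]
ft_force: [0.3, 0.0, 0.5]
gripper_width: 0.0296
```

```bash
python3 look.py 12
```

```text
14.2 [ 0.5349 -0.213   0.1103] [0.28 0.02 0.51] [-0.018  0.01  -0.021] yaw_x -130.21 [ -1.8  -0.3 -10.4  -0.  -79.9  51.6]
```

View pics/w12.png

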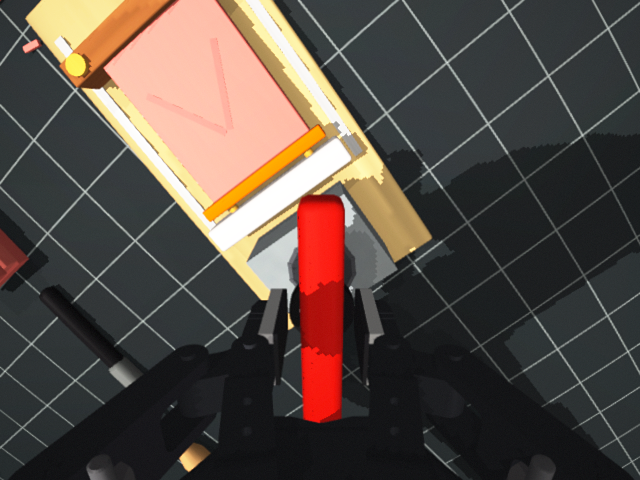

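The fingers are clear on both sides of the bar (321,300), with zero force. Lifting away.

Request:
{"op": "step_arm", "data": {
  "motion": [
    [0,-0.004,0,0,0.3],
    [0,-0.01,0,0,0.3],
    [0,-0.02,0,0,0.3],
    [0,-0.03,0,0,0.3],
    [0,-0.03,0,0,0.3],
    [0,-0.03,0,0,0.3],
    [0,-0.01,0,0,0.3],
    [0,0,0,0,0.3]
  ]
}}

```text
time_s: 14.97
tcp_pos: [0.5357, -0.2138, 0.2495]
tool_rot: [0.295, -0.64, 0.643, -0.3]
ft_force: [0.9, 0.5, 0.3]
gripper_width: 0.0297
```

```bash
python3 look.py 13;python3 prof.py 13 0.037; python3 gap.py 13; python3 -c "
import cv2,numpy as np
a=cv2.imread('pics/w13.png');s=cv2.imread('pics/sc13.png')
cv2.imwrite('pics/m13.png',np.hstack([cv2.resize(a,(400,300)),cv2.resize(s,(400,300))]))"
```

```text
14.9667 [ 0.5357 -0.2138  0.2495] [0.88 0.46 0.31] [ 0.037 -0.009 -0.002] yaw_x -130.23 [ -1.8  -1.5   2.9   0.1 -94.   51.6]
13 cam x mm 69.0 H 0.3925 [([152.4], [168.0], [201.7]), ([152.4], [168.8], [203.2])]
```

View pics/m13.png

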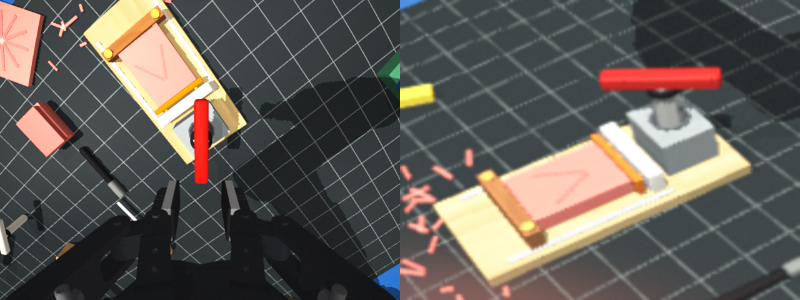

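View pics/r13.png

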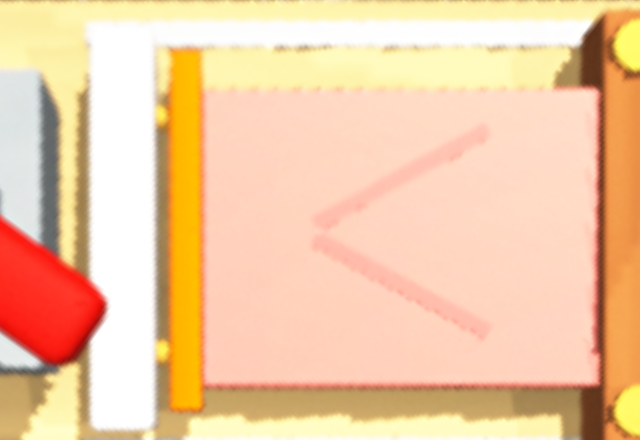

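The key stands upright in the socket and the block is against the fence. The gap is 3.8 mm, so the pad is at 4.2 mm. Handing in.

```bash
python3 -c "
from station import arm
print(arm.job_done())"
```

```text
the job is handed in; nothing more can be done
None
```

The pink block is clamped against the wooden fence, and the red key is left standing upright in the socket with the gripper clear of it. I handed the job in at about 15 s; it reports no verdict.

- **Finding the socket:** I lifted the large red key out of its holder and lowered it into the housing. It touched the socket rim at the predicted height. About 9 N of pressure and 18° of clockwise turning dropped it in, and it settled fully home.
- **Clamping:** I turned it clockwise in stages, about 64° in all, checking the pad in the wrist camera. I then eased off the side load and let go.
- **Last checks:**
  - In the final view the pad is compressed about 4.2 mm, with about 3.8 mm of gap left out of 8. Before release the camera gave 4.1 mm and the turned angle 4.3 mm.
  - The block is at the fence and the force on the gripper is near zero.
- **Disagreements:**
  - My camera estimates of the mouth's position differed by up to about 7 mm, and the funnel's width covered that.
  - A side load built up to about 7 N while turning, and I removed it before letting go.
- **Not re-measured:** The arm never went near the gouge, the marker or the stack of blanks. I did not measure their positions again at the end.

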